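Let the chip cutter's ram back off its ratchet

ROBOT

A 6-joint arm with a two-finger parallel gripper is mounted at the origin on the work surface; the furniture and walls round the work are solid. World frame = base frame: x ahead of the robot, y to its left, z up, the work surface at z = 0. Lengths are in m, angles in rad, forces in N, time in s.
With the tool pointing down it reaches from about 0.3 to 0.85 m from the base axis. Payload 5.4 kg.
Tool frame: the origin (TCP) lies midway between the tips of the shut fingers; the grasp point (between the pads) lies r.tcp_to_grasp behind it (r.tcp_to_grasp is the distance from the TCP to the grasp point, in m); z points along the fingers, y is the line along which they close (so a half turn about z gives the same grasp; the last joint's range is limited). The gripper opens to 85 mm and grips with 20 to 120 N. Pads are 22 mm wide; open, the fingers measure 114 mm over their backs; the gripper's body (76 mm by 85 mm) begins 54 mm behind the grasp point. The pads swing forward as they close: fully open they stand 13 mm farther back than shut.
Start: joints at [0.98, 0.158, 1.597, -0, 1.386, -0.21], TCP at [0.214, 0.534, 0.231] pointing down, gripper open.
Joint ranges: [-2.91, 2.91], [-0.94, 2.29], [0.18, 2.7], [-1.29, 4.43], [0.17, 2.64], [-3, 3]. Speed limits (rad/s): [2.57, 2.57, 3.14, 3.14, 3.14, 3.14].

INTERFACE

Orientations are given as a unit quaternion [w, x, y, z].
In Python, from plant import sensors, eyes, job_done, r gives the robot as it stands.
- The arm moves only by the tool servo_tool, never from a script. Its argument "plan" is a list of rows, each a list of 2 entries, a list of its own where there are three numbers: the shift along the tool's x, y, z each as a share of 8 cm, from -1 to 1, then the turn, a rotation vector about the tool's x, y, z each as a share of 30 degrees, from -1 to 1. In form: [[[tx, ty, tz], [wx, wy, wz]], ...]. A call has 1 to 8 rows; each row is the pose to reach, as a shift and turn from the pose commanded when the call began, along the tool's axes at that moment; what a row does not reach only later rows make up. A row lasts 1/10 s, in which the tool goes at most 50 mm and 8.59 degrees, less where a joint would pass 70% of its speed; a pose out of reach is approached as far as the arm can. A call with a number of a shift or a turn outside -1 to 1 is refused whole. A call with a gripper value outside its range is refused whole. "hand" is the closure, from -1 (fully open) to 1 (shut), set as the call begins (left out, the last holds). The fingers move at their own pace and stop on an object; "squeeze" is the grip in N (left out, the last holds). Time passes only in rows, so rows that repeat a pose let the fingers close. It gives the time, the measured TCP pose, the force, the opening and the grip force at its end, in the units of the state.
- sensors.observe(): the state, without advancing time (a new reading comes with each control period).
- eyes.grab_frame(name): name is "scene" or "side" or "wrist"; returns the picture (384x512x3 uint8, red, green, blue); there is no depth.
- eyes.camera_params(name): a dict with "K" (3x3 intrinsics, pixels), "R" (3x3) and "t" (3): a world point X has camera coordinates R X + t. Camera axes: x right, y down, z forward; pixel columns grow to the right and rows downward; lengths in m; the calibration is good to about 2 mm. A picture is of the moment at which its call begins: read the wrist's pose just before it. camera_params takes no time and is no camera call; for the wrist camera it gives the pose at the moment of the call.
- job_done(): hands the job in; it is judged then, once.
Trained networks look in the newest picture that a camera, given by its name, has taken for a name from the list of things; names that differ only in an ending like _2 or _b are one class to them, and where a whole thing is asked for, a point or a joint stands for the part that bears it (a point fixed in the world has none). Each returns a list of dicts, best first, with "p" (0 to 1); they miss things now and then, are a little off and sometimes report something else, mostly with a low value. They report only what shows in the picture. A call takes as long as a camera call.
- eyes.search_frame(camera, label): "centre" ([column, row] in pixels, amid what is visible of it).
- eyes.pinpoint(camera, label): "centre" ([column, row] in pixels: a listed point, or the origin of a listed thing).
The state is a dict: "time": time; "qpos": joint angles; "qvel": joint speeds; "joint_efforts": joint torques, N m; "tcp_pos": TCP position; "orientation": TCP orientation; "force": force on the tool from outside, world axes, zero at the start; "wrist_torque": the same for the moment, N m; "gripper_width": opening from 0.0 (shut) to 1.0 (fully open); "finger_force": force on a finger pad.
Only numpy, scipy, OpenCV 4.12 (cv2) and the standard library are available. Lean on these libraries where they do the work, as an engineer would, in place of code of your own. Each camera call takes 0.05 s, during which the arm holds its last target. There are 200 camera calls.

TASK

The crank of the hand chip cutter is wound up against its return spring and held by the brass pawl. Flick the red release lever fully over to its off side, then take the blue crank knob, wind it a touch further so that the pawl springs clear of the wheel, and ease the crank all the way back until the ram sits home on the buffer that you feel inside the housing. Never let the crank fly back, press the ram only gently on its buffer, do not drive it into the blades, let go at the end, and leave the jar, mug and timer alone.

Things in the scene. Friction and masses are not known exactly. Their poses are not given: they have to be found in the camera images.
- cutter: Fixed hand chip cutter, 255 x 120 mm: white gear housing (155 x 120 mm, top 40 mm up) on the robot's side, steel feed trough and blade grid (80 mm high) behind. Origin: under its middle; its x points from housing to blades, z up.
- drum_axis (a point): Point on the upright axis of the drum, at the top of the steel ratchet wheel (78 mm across, 18 teeth, top 54 mm up). The drum carries a steel crank arm (14 mm wide, 66 to 74 mm above the worktop), with the knob 65 mm from this axis.
- crank_knob (a point): Centre of the blue, freely spinning upright crank knob: 22 mm across, 38 mm high, from 79 to 117 mm above the worktop. It moves on a level circle of radius 65 mm about drum_axis. A return spring always pulls it clockwise seen from above, with about 10 N at the knob at the start and 3 to 6 N near home.
- drum (a joint): Turn of drum and crank, rad; grows anticlockwise seen from above (winding). The crank arm points 1.309 rad + this value from the cutter's x axis. Starts held by the pawl at about 1.15; the ram touches the blades at 1.45. Winding 0.05 to 0.15 rad further frees a released pawl. With the ram home it reads somewhere from -0.4 to 0.4.
- lever_pin (a point): Centre of the upright red pin of the release lever: 12 mm across, free from about 62 to 87 mm above the worktop, 34 mm from the pawl's pivot. The pivot lies 30 mm behind (-x) and 44 mm to the right (-y) of drum_axis in the cutter's frame.
- release_lever (a joint): Turn of the red release lever, rad, clockwise seen from above. 0: pawl sprung on to the wheel, the lever pointing 1.047 rad clockwise from the cutter's x axis; 0.9: end stop, pawl sprung off. It stays where it is put; moving it takes about 3 to 5 N at the pin. A loaded pawl stays caught until the drum is wound a little.
- pawl_tip (a point): Nose of the brass pawl, 54 mm above the worktop. It turns about the release lever's pivot, 40 mm away. About 34 mm from drum_axis when caught in a tooth; more than 43 mm when sprung clear.
- ram: White pusher plate in the trough (10 x 76 x 50 mm) with a rod into the housing, geared to the drum: it moves 40 mm along the cutter's x per rad of drum. Origin at the cutter's origin when the drum reads 0. It is home when its rod meets a firm buffer hidden inside the housing, whose place differs each time: at the knob the pull then fades and turns to a push. The spring then holds it there with 5 to 10 N.
- jar_mid (a point): Bystander: loose spice jar with a black cap, 41 mm across, 105 mm high; point at its centre.
- mug_mid (a point): Bystander: loose white mug with green dots, 78 mm across, 114 mm with handle, 93 mm high; point half-way up.
- timer_mid (a point): Bystander: loose red and white kitchen timer, 64 mm across, 53 mm high; point half-way up.

How it is judged:
On the way, in this order (a step that is already met when the one before it is completed fails the run):
1. the release lever is flicked fully over while the pawl still holds the wound drum (value of joint release_lever above 0.7 rad and value of joint drum above 0.9 rad), for 0.1 s.
2. the pawl has sprung clear of the wheel with the drum still wound (horizontal distance between pawl_tip and drum_axis above 0.043 m and value of joint drum above 0.9 rad), for 0.1 s.
At the end, for the whole second after the job is handed in: The ram rests home on its hidden buffer (pressed on by its spring with over 1 N), the crank is still, the release lever is still over (beyond 0.6 rad), the pawl is clear of the wheel (tip over 43 mm from the axis) and the robot has let go (contact force between ram and anything else above 1 N and value of joint drum below 0.6 rad and velocity of joint drum between -0.1 and 0.1 rad/s and value of joint release_lever above 0.6 rad and horizontal distance between pawl_tip and drum_axis above 0.043 m); the robot touches nothing.
It fails at once if the released crank flies back: drum faster than 1.2 rad/s (about 80 mm/s at the knob) in the unwinding direction (value of joint release_lever above 0.3 rad and velocity of joint drum below -1.2 rad/s).
It fails at once if the ram is pressed on its buffer with more than 30 N (contact force between ram and anything else above 30 N).
It fails at once if the ram is driven into the blades: drum wound past 1.45 rad (value of joint drum above 1.45 rad).
It fails at once if the jar, mug or timer is moved by more than 20 mm (distance of any of jar_mid, mug_mid, timer_mid from where it was at the start of the episode above 0.02 m).
It also fails if it takes over 69 s, if anything falls off the work surface, if the arm or the gripper's body presses on something with over 40 N, if the wrist force passes 120 N, or if a joint passes its speed limit or range.

## Working session

There is one attempt and no reset: what is moved stays moved. The work goes in short steps, Python scripts to look and compute and a tool call to move; the robot and the scene stay as the last step left them, time stands still between calls to the robot, and variables do not carry over. Pictures are saved under pics/ and viewed, at most 10 in all, crops included, and the job is handed in when it is done.

Besides the shell and the picture viewer there is one more tool, called after ">>>" as name(argument=value, ...) on one line, values as JSON. servo_tool: Moves the arm, as the interface text tells. Its arguments: {"type":"object","properties":{"plan":{"type":"array"},"hand":{"type":"number"},"squeeze":{"type":"number"}},"required":["plan"]}

```bash
ls; mkdir -p pics; cat > h.py <<'E'
import numpy as np, cv2
from plant import sensors, eyes, job_done, r
def ray(cam,px):
    P=eyes.camera_params(cam);K,R,t=[np.array(P[k]) for k in "KRt"]
    d=R.T@np.linalg.solve(K,np.array([px[0],px[1],1.]));return -R.T@t,d
def atz(cam,px,z):
    o,d=ray(cam,px);return o+d*(z-o[2])/d[2]
def tri(obs):
    A=np.zeros((3,3));b=np.zeros(3)
    for c,p in obs:
        o,d=ray(c,p);d=d/np.linalg.norm(d);M=np.eye(3)-np.outer(d,d);A+=M;b+=M@o
    return np.linalg.solve(A,b)
E
python3 - <<'E'
from h import *
s=sensors.observe();print(s['time'],s['tcp_pos'],s['orientation'],r.tcp_to_grasp)
ims=[eyes.grab_frame(c) for c in("scene","side")]
cv2.imwrite('pics/a.png',ims[0][:,:,::-1]);cv2.imwrite('pics/b.png',ims[1][:,:,::-1])
Z=dict(cutter=0,drum_axis=.054,crank_knob=.098,lever_pin=.0745,pawl_tip=.054,jar_mid=.0525,mug_mid=.0465,timer_mid=.0265)
for n in Z:
    ob=[]
    for c in("scene","side"):
        for d in eyes.pinpoint(c,n)[:2]:
            print(n,c,np.round(d['centre'],1),round(d['p'],2),atz(c,d['centre'],Z[n]).round(4))
        
print(sensors.observe()['time'])
E
```

```text
pics
0.0 [0.21339753 0.53328993 0.23030211] [-3.66244612e-04  1.89257245e-01  9.81927090e-01 -8.66353905e-04] 0.0187
cutter scene [262.7 208.9] 0.79 [0.5017 0.3186 0.    ]
cutter side [208.1 234.4] 0.89 [0.5034 0.3296 0.    ]
drum_axis scene [247.4 195.8] 0.61 [0.4558 0.332  0.054 ]
drum_axis side [224.1 220.8] 0.93 [0.4479 0.3295 0.054 ]
crank_knob scene [228.5 183.4] 0.6 [0.4062 0.3596 0.098 ]
crank_knob side [229.  213.4] 0.4 [0.407 0.366 0.098]
lever_pin scene [258.1 201.1] 0.67 [0.4526 0.2493 0.0745]
lever_pin side [194.4 229.8] 0.74 [0.4554 0.4512 0.0745]
lever_pin side [273.1 184.7] 0.56 [0.4435 0.0603 0.0745]
pawl_tip scene [250.  198.7] 0.51 [0.4545 0.3102 0.054 ]
pawl_tip scene [256.5 201.1] 0.37 [0.4649 0.286  0.054 ]
jar_mid scene [311.5 244.7] 0.94 [0.4823 0.0167 0.0525]
jar_mid side [272.8 187.5] 0.87 [0.4606 0.0302 0.0525]
mug_mid scene [309.9 283.2] 0.93 [ 0.4042 -0.0913  0.0465]
mug_mid side [306.5 183.1] 0.65 [ 0.392  -0.0768  0.0465]
timer_mid scene [197.9 189.4] 0.75 [0.3488 0.5115 0.0265]
timer_mid side [210.  273.2] 0.59 [0.3469 0.54   0.0265]
timer_mid side [211.2 233.8] 0.2 [0.4652 0.3672 0.0265]
0.9
```

```bash
python3 -c "
import cv2
a=cv2.imread('pics/a.png')[120:300,150:390];b=cv2.imread('pics/b.png')[120:300,150:390]
cv2.imwrite('pics/c.png',cv2.resize(cv2.vconcat([a,b]),None,fx=1.66,fy=1.66,interpolation=2))
cv2.imwrite('pics/ab.png',cv2.vconcat([cv2.resize(a,(760,570))]))"
```

```text
(no output)
```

View pics/c.png

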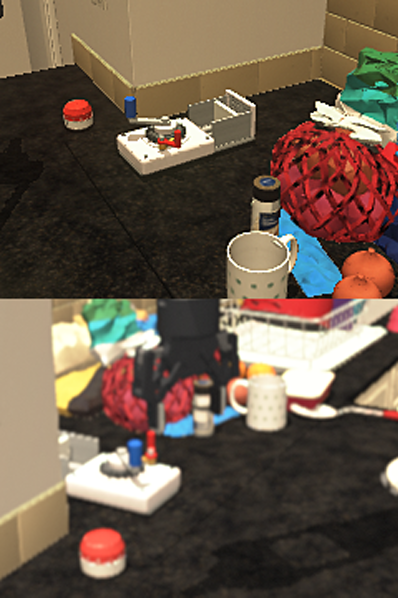

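View pics/b.png

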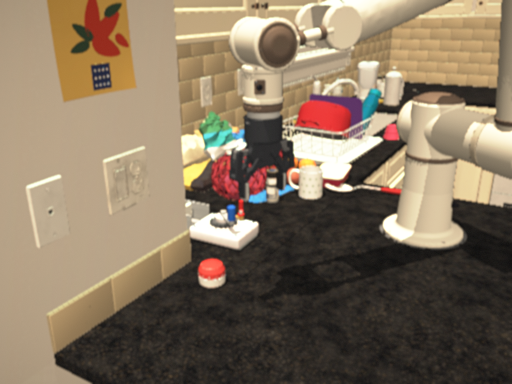

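The pictures show the knob at scene (228,183) and side (232,212). The red pin is at scene (257,200) and side (241,207). A wall corner stands behind the cutter, at side (190,265).

```bash
python3 - <<'E'
from h import *
print('wall',atz('side',(190,265),0),atz('scene',(228,202),0),atz('scene',(196,172),0))
print('pin',atz('side',(241.5,207),.08),tri([('scene',(257,200)),('side',(241.5,207))]))
s=sensors.observe();P=eyes.camera_params('wrist');R=np.array(P['R']);C=-R.T@P['t']
print(C,R[2],P['K'][0],s['tcp_pos'])
E
```

```text
wall [0.44026285 0.49515399 0.        ] [0.42166958 0.41944784 0.        ] [0.40676338 0.72300834 0.        ]
pin [0.42529295 0.27606012 0.08      ] [0.44582531 0.25150598 0.07258548]
[0.13865127 0.56369389 0.37411119] [ 0.29146897 -0.11642087 -0.94946934] [331.25360171   0.         257.95078397] [0.21370141 0.53379392 0.23130076]
```

>>> servo_tool(plan=[[[-0.5,-0.3,0],[0,0,0]],[[-1,-0.65,0],[0,0,0]],[[-1,-0.65,0],[0,0,0]]])

```text
time: 1.2
tcp_pos: [0.2711, 0.4524, 0.2311]
orientation: [0.001, 0.192, 0.981, -0.001]
force: [-0.2, 0.3, 0.8]
gripper_width: 1.001
finger_force: 0.0
```

>>> servo_tool(plan=[[[-0.5,-0.3,0],[0,0,0]],[[-1,-0.65,0],[0,0,0]],[[-1,-0.65,0],[0,0,0]]])

```text
time: 1.5
tcp_pos: [0.3262, 0.3746, 0.2315]
orientation: [0.001, 0.192, 0.981, -0.0]
force: [0.1, -0.2, -0.2]
gripper_width: 1.002
finger_force: 0.0
```

>>> servo_tool(plan=[[[-0.5,-0.3,0],[0,0,0]],[[-0.85,-0.57,0],[0,0,0]],[[-0.85,-0.57,0],[0,0,0]],[[-0.85,-0.57,0],[0,0,0]],[[-0.85,-0.57,0],[0,0,0]]])

```text
time: 2.0
tcp_pos: [0.3692, 0.3112, 0.2313]
orientation: [-0.0, 0.189, 0.982, 0.0]
force: [0.3, 1.0, 0.4]
gripper_width: 1.0
finger_force: 0.0
```

```bash
cat > look.py <<'E'
from h import *
import sys
s=sensors.observe();print(s['time'],s['tcp_pos'].round(4) if hasattr(s['tcp_pos'],'round') else s['tcp_pos'],s['force'])
im=eyes.grab_frame('wrist');cv2.imwrite('pics/%s.png'%sys.argv[1],im[:,:,::-1])
Z=dict(cutter=0,drum_axis=.054,crank_knob=.098,lever_pin=.0745,pawl_tip=.054)
for n in Z:
    for d in eyes.pinpoint('wrist',n)[:2]:
        print(n,np.round(d['centre'],1),round(d['p'],2),atz('wrist',d['centre'],Z[n]).round(4))
E
python3 look.py d
```

```text
2.0 [0.3692 0.3112 0.2313] [0.3183754  0.97735793 0.4216762 ]
cutter [311.3 256.7] 0.67 [0.5119 0.3272 0.    ]
drum_axis [297.2 239.4] 0.91 [0.4553 0.3218 0.054 ]
drum_axis [ 55.5 338. ] 0.61 [0.4709 0.0116 0.054 ]
crank_knob [325.9 206.2] 0.78 [0.412  0.3589 0.098 ]
crank_knob [229.2 264. ] 0.65 [0.4336 0.256  0.098 ]
lever_pin [227.6 267.9] 0.86 [0.4491 0.2453 0.0745]
lever_pin [321.7 281.3] 0.41 [0.5001 0.3302 0.0745]
pawl_tip [270.7 262.2] 0.47 [0.4707 0.2852 0.054 ]
```

View pics/d.png

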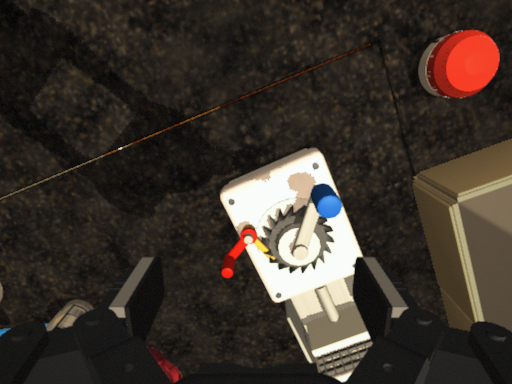

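The wrist view shows the drum hub at (300,250), the knob near (326,200), the lever pivot at (248,236) and the pin at (228,272). The wall corner is at (418,180) at its base.

```bash
python3 - <<'E'
from h import *
f=lambda p,z:atz('wrist',p,z).round(4)
print('corners',[f(p,.04)[:2] for p in((222,192),(317,150),(364,265),(277,303))])
print('pivot',f((248,236),.062),'hub',f((300,250),.074),'pin top',f((227,272),.087),'knobtop',f((323,193),.117),'knobmid',f((326,201),.098))
print('wall',f((416,182),.05),f((416,182),0),f((450,203),.05))
P=eyes.camera_params('wrist');R=np.array(P['R']);print(-R.T@P['t'])
im=cv2.imread('pics/d.png');c=im[130:320,170:400];cv2.imwrite('pics/e.png',cv2.resize(c,None,fx=3,fy=3,interpolation=2))
E
```

```text
corners [array([0.3808, 0.265 ]), array([0.3755, 0.3729]), array([0.5214, 0.3805]), array([0.5325, 0.27  ])]
pivot [0.429  0.2757 0.062 ] hub [0.4577 0.3211 0.074 ] pin top [0.4468 0.2468 0.087 ] knobtop [0.3922 0.3587 0.117 ] knobmid [0.4075 0.3602 0.098 ]
wall [0.4416 0.4551 0.05  ] [0.4644 0.4728 0.    ] [0.4771 0.4827 0.05  ]
[0.29433983 0.34048671 0.37408081]
```

View pics/e.png

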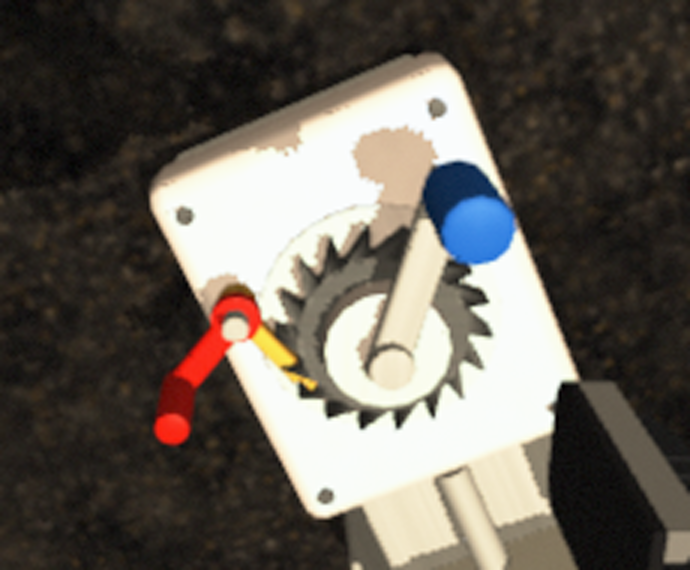

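The crop shows the knob top at (330,207), the pin top at (227,272.5), the hub top at (300,251.7) and the pivot top at (248.7,238.7). The pawl is caught in the wheel.

```bash
python3 - <<'E'
from h import *
f=lambda p,z:atz('wrist',p,z)[:2]
pin=f((227.3,272.7),.087);knob=f((330,207),.117);hub=f((300,251.7),.076);piv=f((248.7,238.7),.070)
print('pin',pin,'knob',knob,'hub',hub,'piv',piv, np.linalg.norm(knob-hub),np.linalg.norm(pin-piv),piv-hub,atz('scene',(228.5,183.4),.098),tri([('scene',(228.5,183.4)),('wrist',(326,199.5))]))
from scipy.optimize import least_squares
def m(p):
    x,y,a=p[:3];c,s=np.cos(a),np.sin(a);Rz=np.array([[c,-s],[s,c]]);D=np.array([x,y])
    P=D+Rz@[-.03,-.044];k=1.309+p[3]
    return D,P,P+Rz@(.034*np.array([np.cos(-1.047),np.sin(-1.047)])),D+Rz@(.065*np.array([np.cos(k),np.sin(k)]))
da=atz('wrist',(297.2,239.4),.054)[:2]
def e(p):
    D,P,L,K=m(p);return np.r_[D-hub,P-piv,L-pin,K-knob,(p[3]-1.15)*.03,(p[2]-.045)*.05]
o=least_squares(e,[.455,.325,.05,1.15]);print(o.x,m(o.x),e(o.x).round(4))
s=sensors.observe();print(s['orientation'],s['tcp_pos'])
E
```

```text
pin [0.44759748 0.24671694] knob [0.40600694 0.36023995] hub [0.45840716 0.320629  ] piv [0.4285918  0.27691313] 0.06568722105720487 0.03567948618273307 [-0.02981536 -0.04371587] [0.40622596 0.35961966 0.098     ] [0.40651503 0.36061639 0.0974763 ]
[0.45788884 0.32101651 0.03280663 1.15201752] (array([0.45788884, 0.32101651]), array([0.42934821, 0.27605616]), array([0.44731058, 0.2471883 ]), array([0.40605574, 0.36023806])) [-0.0005  0.0004  0.0008 -0.0009 -0.0003  0.0005  0.     -0.      0.0001
 -0.0006]
[-5.17212780e-05  1.88727922e-01  9.82029413e-01  6.83358125e-06] [0.36942764 0.31067008 0.23127102]
```

>>> servo_tool(plan=[[[-0.4,-0.12,0],[0,0,-0.25]],[[-0.9,-0.28,0],[0,0,-0.5]],[[-0.9,-0.28,0],[0,0,-0.75]],[[-0.9,-0.28,0],[0,0,-0.93]],[[-0.9,-0.28,0],[0,0,-0.93]]], hand=0.2)

```text
time: 2.8
tcp_pos: [0.4284, 0.2626, 0.2312]
orientation: [-0.0, -0.053, 0.999, 0.0]
force: [-0.1, -0.9, 0.4]
gripper_width: 0.404
finger_force: 0.0
```

>>> servo_tool(plan=[[[0,0,0],[0,0,-0.28]],[[0,0,0],[0,0,-0.56]],[[0,0,0],[0,0,-0.84]],[[0,0,0],[0,0,-0.93]],[[0,0,0],[0,0,-0.93]]])

```text
time: 3.3
tcp_pos: [0.4281, 0.2629, 0.2313]
orientation: [0.0, -0.292, 0.957, 0.0]
force: [0.6, -0.5, -0.3]
gripper_width: 0.401
finger_force: 0.0
```

>>> servo_tool(plan=[[[0,0,0],[0,0,-0.28]],[[0,0,0],[0,0,-0.56]],[[0,0,0],[0,0,-0.84]],[[0,0,0],[0,0,-0.93]],[[0,0,0],[0,0,-0.93]]])

```text
time: 3.8
tcp_pos: [0.4281, 0.2628, 0.2313]
orientation: [-0.0, -0.513, 0.858, 0.0]
force: [0.6, 1.1, -0.6]
gripper_width: 0.405
finger_force: 0.0
```

>>> servo_tool(plan=[[[0,0,0],[0,0,-0.28]],[[0,0,0],[0,0,-0.56]],[[0,0,0],[0,0,-0.84]],[[0,0,0],[0,0,-0.93]],[[0,0,0],[0,0,-0.93]],[[0,0,0],[0,0,-0.93]]])

```text
time: 4.4
tcp_pos: [0.4282, 0.2627, 0.2313]
orientation: [-0.0, -0.705, 0.709, 0.0]
force: [-0.3, -0.0, -0.0]
gripper_width: 0.404
finger_force: 0.0
```

```bash
cat > go.py <<'E'
from h import *
import sys
from scipy.spatial.transform import Rotation as Ro
s=sensors.observe();q=s['orientation'];R=Ro.from_quat([q[1],q[2],q[3],q[0]])
print(s['time'],'tcp',np.round(s['tcp_pos'],4),'q6',s['qpos'][5],'w',s['gripper_width'],'F',np.round(s['force'],1));print(R.as_matrix().round(3))
t=np.array(list(map(float,sys.argv[1:4])));print('shift shares',(R.inv().apply(t-s['tcp_pos'])/.08).round(3))
E
python3 go.py .4473 .2472 .15; python3 look.py f | grep -E "lever|knob|drum"
```

```text
4.4 tcp [0.4282 0.2627 0.2313] q6 -2.825648270851337 w 0.40436132286377774 F [-0.3 -0.  -0. ]
[[-0.007 -1.    -0.   ]
 [-1.     0.007 -0.   ]
 [ 0.     0.    -1.   ]]
shift shares [ 0.192 -0.24   1.016]
drum_axis [227.7 222.9] 0.78 [0.4601 0.3197 0.054 ]
crank_knob [281.2 281.3] 0.69 [0.4062 0.3619 0.098 ]
crank_knob [237.2 158.8] 0.68 [0.4456 0.2418 0.098 ]
lever_pin [237.9 157.8] 0.64 [0.4465 0.246  0.0745]
lever_pin [195.5 208.9] 0.42 [0.4886 0.2961 0.0745]
```

>>> servo_tool(plan=[[[0.19,-0.24,0.2],[0,0,0]],[[0.19,-0.24,0.8],[0,0,0]],[[0.19,-0.24,1],[0,0,0]],[[0.19,-0.24,1],[0,0,0]]])

```text
time: 5.1
tcp_pos: [0.4451, 0.2465, 0.148]
orientation: [-0.003, -0.705, 0.709, 0.002]
force: [0.0, -0.3, -0.1]
gripper_width: 0.402
finger_force: 0.0
```

>>> servo_tool(plan=[[[0,0,0.3],[0,0,0]],[[0,0,0.6],[0,0,0]],[[0,0,0.85],[0,0,0]],[[0,0,1],[0,0,0]],[[0,0,1],[0,0,0]]])

```text
time: 5.6
tcp_pos: [0.447, 0.2473, 0.0708]
orientation: [-0.001, -0.706, 0.708, 0.0]
force: [-0.6, 0.5, 0.7]
gripper_width: 0.398
finger_force: 0.0
```

>>> servo_tool(plan=[[[0.03,0.08,0],[0,0,0]],[[0.05,0.15,0],[0,0,0]],[[0.06,0.22,0],[0,0,0]],[[0.06,0.29,0],[0,0,0]],[[0.06,0.36,0],[0,0,0]],[[0.05,0.42,0],[0,0,0]],[[0.04,0.48,0],[0,0,0]],[[0.04,0.48,0],[0,0,0]]])

```text
time: 6.4
tcp_pos: [0.4094, 0.2446, 0.0723]
orientation: [0.001, -0.706, 0.708, -0.0]
force: [2.5, -0.5, 1.6]
gripper_width: 0.399
finger_force: 1.1
```

```bash
python3 look.py g | grep -vE "cutter"; cp pics/g.png pics/g0.png
```

```text
6.4 [0.4094 0.2446 0.0723] [ 2.46918574 -0.54897649  1.57716214]
lever_pin [235.3 255.5] 0.74 [0.4199 0.2409 0.0745]
```

View pics/g.png

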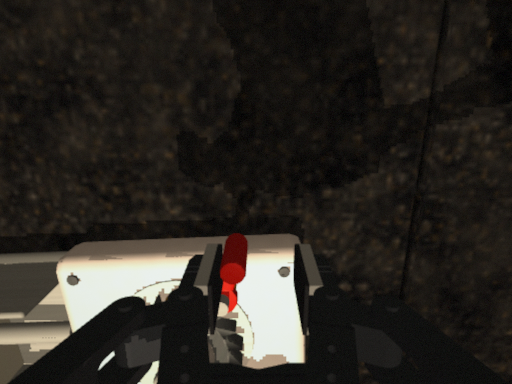

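The pin is between the fingers at about (235,255), so the lever is near 0.83 rad. I'll press a little further to reach the stop.

>>> servo_tool(plan=[[[0,0.03,0],[0,0,0]],[[0,0.06,0],[0,0,0]],[[0,0.08,0],[0,0,0]],[[0,0.08,0],[0,0,0]]])

```text
time: 7.1
tcp_pos: [0.4064, 0.2449, 0.0718]
orientation: [0.004, -0.706, 0.709, -0.003]
force: [17.1, 3.4, -12.0]
gripper_width: 0.399
finger_force: 8.6
```

>>> servo_tool(plan=[[[0,-0.1,0],[0,0,0]],[[0,-0.14,0],[0,0,0]],[[0,-0.14,-0.3],[0,0,0]],[[0,-0.14,-0.8],[0,0,0]],[[0,-0.14,-1],[0,0,0]],[[0,-0.14,-1],[0,0,0]]])

```text
time: 7.7
tcp_pos: [0.4147, 0.2447, 0.1534]
orientation: [0.001, -0.706, 0.708, -0.001]
force: [0.9, -0.2, -1.2]
gripper_width: 0.4
finger_force: 0.0
```

```bash
python3 go.py .4061 .3602 .155; python3 look.py h | grep -E "lever|knob|pawl"
```

```text
7.7 tcp [0.4147 0.2447 0.1534] q6 -2.8567063139357827 w 0.4000242587395214 F [ 0.9 -0.2 -1.2]
[[-0.004 -1.     0.003]
 [-1.     0.004  0.001]
 [-0.001 -0.003 -1.   ]]
shift shares [-1.443  0.113 -0.019]
crank_knob [270.6 359.2] 0.94 [0.4028 0.3559 0.098 ]
lever_pin [255.8 205.7] 0.82 [0.4133 0.2438 0.0745]
pawl_tip [190.6 249.5] 0.58 [0.4661 0.2887 0.054 ]
```

>>> servo_tool(plan=[[[-0.45,0.03,0],[0,0,0]],[[-0.9,0.06,0],[0,0,0]],[[-1,0.08,0],[0,0,0]]], hand=0)

```text
time: 8.3
tcp_pos: [0.4068, 0.3264, 0.1504]
orientation: [-0.0, -0.707, 0.708, 0.001]
force: [0.5, -0.7, 0.2]
gripper_width: 0.499
finger_force: 0.0
```

>>> servo_tool(plan=[[[-0.44,0.03,0],[0,0,0]],[[-0.44,0.03,0],[0,0,0]],[[-0.44,0.03,0],[0,0,0]],[[-0.44,0.03,0],[0,0,0]]])

```text
time: 8.7
tcp_pos: [0.4053, 0.3585, 0.1507]
orientation: [-0.001, -0.706, 0.709, -0.0]
force: [-0.7, -0.4, 0.6]
gripper_width: 0.501
finger_force: 0.0
```

```bash
python3 go.py .4061 .3602 .086; python3 look.py i | grep -E "lever|knob|pawl|drum"
```

```text
8.7 tcp [0.4053 0.3585 0.1507] q6 -2.6361454135559548 w 0.5006643877412186 F [-0.7 -0.4  0.6]
[[-0.004 -1.    -0.001]
 [-1.     0.004 -0.001]
 [ 0.001  0.001 -1.   ]]
shift shares [-0.023 -0.011  0.809]
drum_axis [182.2 147.9] 0.61 [0.4604 0.3217 0.054 ]
crank_knob [255.5 222.2] 0.8 [0.407  0.3621 0.098 ]
pawl_tip [165.4 106.3] 0.55 [0.4701 0.2927 0.054 ]
```

View pics/i.png

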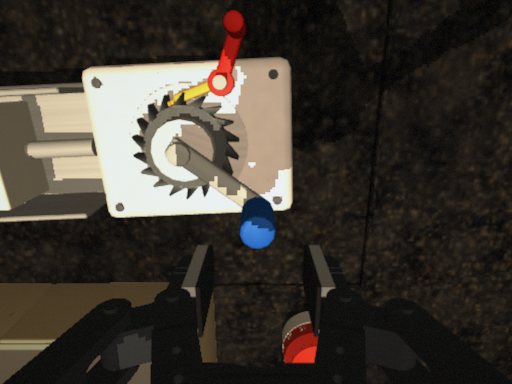

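The lever is over, with the pawl still caught. The knob top is at (257,236), centred between the fingers. I'll descend and grip.

>>> servo_tool(plan=[[[-0.02,0,0.3],[0,0,0]],[[-0.02,-0.01,0.6],[0,0,0]],[[-0.02,-0.01,0.8],[0,0,0]],[[-0.02,-0.01,0.8],[0,0,0]]])

```text
time: 9.4
tcp_pos: [0.4044, 0.3598, 0.0847]
orientation: [-0.003, -0.706, 0.709, 0.001]
force: [-0.9, -0.3, 0.5]
gripper_width: 0.503
finger_force: 0.0
```

>>> servo_tool(plan=[[[0,0,0],[0,0,0]],[[0,0,0],[0,0,0]],[[0,0,0],[0,0,0]],[[0,0,0],[0,0,0]],[[0,0,0],[0,0,0]],[[0,0,0],[0,0,0]]], hand=1, squeeze=40)

```text
time: 10.0
tcp_pos: [0.4065, 0.3615, 0.0884]
orientation: [0.001, -0.706, 0.708, 0.0]
force: [-4.6, -1.1, 5.8]
gripper_width: 0.241
finger_force: 39.5
```

```bash
python3 go.py .4061 .3602 .086
```

```text
10.0 tcp [0.4065 0.3615 0.0884] q6 -2.6336146192517895 w 0.2409948240149729 F [-4.6 -1.1  5.8]
[[-0.004 -1.     0.001]
 [-1.     0.004  0.001]
 [-0.001 -0.001 -1.   ]]
shift shares [0.016 0.005 0.03 ]
```

>>> servo_tool(plan=[[[0.03,0.025,0],[0,0,0]],[[0.06,0.045,0],[0,0,0]],[[0.08,0.058,0],[0,0,0]],[[0.1,0.067,0],[0,0,0]],[[0.1,0.067,0],[0,0,0]],[[0.1,0.067,0],[0,0,0]],[[0.1,0.067,0],[0,0,0]]])

```text
time: 10.7
tcp_pos: [0.4027, 0.3559, 0.0885]
orientation: [0.004, -0.705, 0.709, 0.001]
force: [1.2, 10.9, -1.9]
gripper_width: 0.24
finger_force: 39.3
```

```bash
cat > st.py <<'E'
from h import *
D=np.array([.4579,.3210])
s=sensors.observe();v=np.array(s['tcp_pos'])[:2]-D;th=np.arctan2(v[1],v[0]);F=np.array(s['force'])
tg=np.array([-np.sin(th),np.cos(th)])
print(s['time'],np.round(s['tcp_pos'],4),'drum',round(th-1.342,3),'rad',np.linalg.norm(v).round(4),'Ft(ccw)',(F[:2]@tg).round(1),'Fr',(F[:2]@v/np.linalg.norm(v)).round(1),'Fz',F[2].round(1))
E
python3 st.py;python3 look.py j | grep -E "pawl|lever|drum"
```

```text
10.7 [0.4027 0.3559 0.0885] drum 1.236 rad 0.0653 Ft(ccw) -9.9 Fr 4.8 Fz -1.9
drum_axis [155.3 172.6] 0.73 [0.4592 0.3215 0.054 ]
lever_pin [221.1   7.2] 0.85 [0.4175 0.2446 0.0745]
pawl_tip [121.6  69.8] 0.91 [0.4706 0.2683 0.054 ]
```

View pics/j.png

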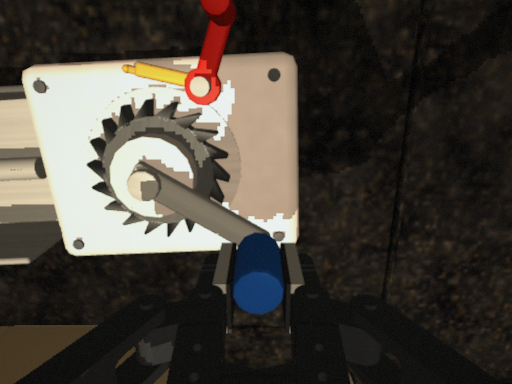

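The pawl is clear: its tip is at (127,69), 54 mm from the axis. Next I'll ease the crank back along the arc.

```bash
python3 - <<'E'
import numpy as np
D=np.array([.4579,.3210]);K=lambda d:D+.065*np.array([np.cos(1.342+d),np.sin(1.342+d)])
d=1.30
for c in range(7):
    n=8
    print(round(d,2),[[round(-(K(d-.03*i)-K(d))[1]/.08,3),round(-(K(d-.03*i)-K(d))[0]/.08,3)] for i in range(1,n+1)]);d-=.24
E
```

```text
1.3 [[np.float64(-0.021), np.float64(-0.012)], [np.float64(-0.042), np.float64(-0.025)], [np.float64(-0.063), np.float64(-0.038)], [np.float64(-0.083), np.float64(-0.052)], [np.float64(-0.102), np.float64(-0.066)], [np.float64(-0.121), np.float64(-0.081)], [np.float64(-0.14), np.float64(-0.097)], [np.float64(-0.158), np.float64(-0.113)]]
1.06 [[np.float64(-0.018), np.float64(-0.017)], [np.float64(-0.035), np.float64(-0.034)], [np.float64(-0.052), np.float64(-0.052)], [np.float64(-0.068), np.float64(-0.07)], [np.float64(-0.084), np.float64(-0.089)], [np.float64(-0.099), np.float64(-0.108)], [np.float64(-0.113), np.float64(-0.127)], [np.float64(-0.127), np.float64(-0.147)]]
0.82 [[np.float64(-0.013), np.float64(-0.02)], [np.float64(-0.026), np.float64(-0.041)], [np.float64(-0.038), np.float64(-0.062)], [np.float64(-0.049), np.float64(-0.084)], [np.float64(-0.06), np.float64(-0.106)], [np.float64(-0.07), np.float64(-0.128)], [np.float64(-0.08), np.float64(-0.151)], [np.float64(-0.088), np.float64(-0.173)]]
0.58 [[np.float64(-0.008), np.float64(-0.023)], [np.float64(-0.015), np.float64(-
[... 566 characters left out ...]
at64(0.002), np.float64(-0.195)]]
0.1 [[np.float64(0.003), np.float64(-0.024)], [np.float64(0.008), np.float64(-0.048)], [np.float64(0.013), np.float64(-0.072)], [np.float64(0.018), np.float64(-0.096)], [np.float64(0.025), np.float64(-0.119)], [np.float64(0.032), np.float64(-0.143)], [np.float64(0.039), np.float64(-0.166)], [np.float64(0.048), np.float64(-0.189)]]
-0.14 [[np.float64(0.009), np.float64(-0.023)], [np.float64(0.019), np.float64(-0.045)], [np.float64(0.029), np.float64(-0.067)], [np.float64(0.041), np.float64(-0.089)], [np.float64(0.052), np.float64(-0.11)], [np.float64(0.065), np.float64(-0.131)], [np.float64(0.078), np.float64(-0.152)], [np.float64(0.091), np.float64(-0.172)]]
```

>>> servo_tool(plan=[[[-0.02,-0.012,0],[0,0,0]],[[-0.042,-0.025,0],[0,0,0]],[[-0.063,-0.038,0],[0,0,0]],[[-0.083,-0.052,0],[0,0,0]],[[-0.102,-0.066,0],[0,0,0]],[[-0.121,-0.081,0],[0,0,0]],[[-0.14,-0.097,0],[0,0,0]],[[-0.158,-0.113,0],[0,0,0]]])

```text
time: 11.8
tcp_pos: [0.4123, 0.3681, 0.0886]
orientation: [0.004, -0.706, 0.709, -0.0]
force: [3.1, 8.0, -2.4]
gripper_width: 0.244
finger_force: 39.2
```

```bash
python3 st.py
```

```text
11.8 [0.4123 0.3681 0.0886] drum 0.997 rad 0.0656 Ft(ccw) -7.8 Fr 3.6 Fz -2.4
```

>>> servo_tool(plan=[[[-0.018,-0.017,0],[0,0,0]],[[-0.035,-0.034,0],[0,0,0]],[[-0.052,-0.052,0],[0,0,0]],[[-0.068,-0.07,0],[0,0,0]],[[-0.084,-0.089,0],[0,0,0]],[[-0.099,-0.108,0],[0,0,0]],[[-0.113,-0.127,0],[0,0,0]],[[-0.127,-0.147,0],[0,0,0]]])

```text
time: 12.6
tcp_pos: [0.4246, 0.3777, 0.0886]
orientation: [0.004, -0.706, 0.709, -0.001]
force: [4.7, 6.5, -3.4]
gripper_width: 0.243
finger_force: 39.2
```

```bash
python3 st.py
```

```text
12.6 [0.4246 0.3777 0.0886] drum 0.761 rad 0.0658 Ft(ccw) -7.3 Fr 3.3 Fz -3.4
```

>>> servo_tool(plan=[[[-0.013,-0.02,0],[0,0,0]],[[-0.026,-0.041,0],[0,0,0]],[[-0.038,-0.062,0],[0,0,0]],[[-0.049,-0.084,0],[0,0,0]],[[-0.06,-0.106,0],[0,0,0]],[[-0.07,-0.128,0],[0,0,0]],[[-0.08,-0.151,0],[0,0,0]],[[-0.088,-0.173,0],[0,0,0]]])

```text
time: 13.4
tcp_pos: [0.4387, 0.384, 0.0885]
orientation: [0.004, -0.706, 0.709, -0.001]
force: [5.6, 4.4, -1.8]
gripper_width: 0.246
finger_force: 39.3
```

```bash
python3 st.py
```

```text
13.4 [0.4387 0.384  0.0885] drum 0.525 rad 0.0659 Ft(ccw) -6.7 Fr 2.6 Fz -1.8
```

>>> servo_tool(plan=[[[-0.008,-0.023,0],[0,0,0]],[[-0.015,-0.046,0],[0,0,0]],[[-0.022,-0.07,0],[0,0,0]],[[-0.028,-0.093,0],[0,0,0]]])

```text
time: 13.8
tcp_pos: [0.4461, 0.3859, 0.0885]
orientation: [0.004, -0.706, 0.709, -0.001]
force: [5.4, 2.2, -0.4]
gripper_width: 0.243
finger_force: 39.4
```

```bash
python3 st.py
```

```text
13.8 [0.4461 0.3859 0.0885] drum 0.408 rad 0.066 Ft(ccw) -5.7 Fr 1.2 Fz -0.4
```

>>> servo_tool(plan=[[[-0.005,-0.024,0],[0,0,0]],[[-0.01,-0.048,0],[0,0,0]],[[-0.014,-0.072,0],[0,0,0]],[[-0.017,-0.096,0],[0,0,0]]])

```text
time: 14.2
tcp_pos: [0.4538, 0.3869, 0.0886]
orientation: [0.003, -0.706, 0.709, -0.002]
force: [5.8, 1.0, -0.1]
gripper_width: 0.244
finger_force: 39.4
```

```bash
python3 st.py
```

```text
14.2 [0.4538 0.3869 0.0886] drum 0.291 rad 0.066 Ft(ccw) -5.8 Fr 0.6 Fz -0.1
```

>>> servo_tool(plan=[[[-0.002,-0.024,0],[0,0,0]],[[-0.004,-0.049,0],[0,0,0]],[[-0.005,-0.073,0],[0,0,0]],[[-0.005,-0.097,0],[0,0,0]]])

```text
time: 14.6
tcp_pos: [0.4615, 0.387, 0.0885]
orientation: [0.003, -0.706, 0.709, -0.002]
force: [4.6, 0.8, 1.0]
gripper_width: 0.242
finger_force: 39.5
```

```bash
python3 st.py
```

```text
14.6 [0.4615 0.387  0.0885] drum 0.175 rad 0.0661 Ft(ccw) -4.5 Fr 1.0 Fz 1.0
```

>>> servo_tool(plan=[[[0.001,-0.025,0],[0,0,0]],[[0.002,-0.049,0],[0,0,0]],[[0.004,-0.073,0],[0,0,0]],[[0.007,-0.098,0],[0,0,0]]])

```text
time: 15.0
tcp_pos: [0.4683, 0.3862, 0.0885]
orientation: [0.002, -0.706, 0.709, -0.001]
force: [4.8, -0.8, 4.3]
gripper_width: 0.246
finger_force: 39.8
```

```bash
python3 st.py
```

```text
15.0 [0.4683 0.3862 0.0885] drum 0.07 rad 0.0661 Ft(ccw) -4.9 Fr -0.0 Fz 4.3
```

>>> servo_tool(plan=[[[0.003,-0.024,0],[0,0,0]],[[0.008,-0.048,0],[0,0,0]],[[0.013,-0.072,0],[0,0,0]]])

```text
time: 15.3
tcp_pos: [0.4733, 0.3852, 0.0884]
orientation: [0.001, -0.706, 0.708, -0.001]
force: [4.4, -0.8, 5.8]
gripper_width: 0.238
finger_force: 40.0
```

```bash
python3 st.py
```

```text
15.3 [0.4733 0.3852 0.0884] drum -0.007 rad 0.0661 Ft(ccw) -4.5 Fr 0.2 Fz 5.8
```

>>> servo_tool(plan=[[[0.005,-0.024,0],[0,0,0]],[[0.012,-0.047,0],[0,0,0]],[[0.019,-0.071,0],[0,0,0]]])

```text
time: 15.6
tcp_pos: [0.4789, 0.3837, 0.0884]
orientation: [0.001, -0.706, 0.708, -0.001]
force: [3.4, -1.4, 5.9]
gripper_width: 0.245
finger_force: 40.1
```

```bash
python3 st.py
```

```text
15.6 [0.4789 0.3837 0.0884] drum -0.094 rad 0.0661 Ft(ccw) -3.6 Fr -0.3 Fz 5.9
```

>>> servo_tool(plan=[[[0.007,-0.023,0],[0,0,0]],[[0.015,-0.046,0],[0,0,0]],[[0.024,-0.069,0],[0,0,0]]])

```text
time: 15.9
tcp_pos: [0.4825, 0.3823, 0.0884]
orientation: [-0.0, -0.706, 0.708, 0.001]
force: [-6.3, 1.0, 12.5]
gripper_width: 0.242
finger_force: 40.7
```

```bash
python3 st.py
```

```text
15.9 [0.4825 0.3823 0.0884] drum -0.152 rad 0.0661 Ft(ccw) 6.2 Fr -1.5 Fz 12.5
```

The force at the knob has turned from a pull to a push, so the ram is home. I'll ease off the push, then open.

>>> servo_tool(plan=[[[-0.003,0.01,0],[0,0,0]],[[-0.006,0.018,0],[0,0,0]],[[-0.006,0.018,0],[0,0,0]],[[-0.006,0.018,0],[0,0,0]]])

```text
time: 16.3
tcp_pos: [0.482, 0.3825, 0.0884]
orientation: [0.0, -0.706, 0.708, -0.0]
force: [1.3, -0.5, 8.7]
gripper_width: 0.243
finger_force: 40.4
```

```bash
python3 st.py
```

```text
16.3 [0.482  0.3825 0.0884] drum -0.145 rad 0.0661 Ft(ccw) -1.4 Fr -0.0 Fz 8.7
```

>>> servo_tool(plan=[[[0,0,0],[0,0,0]],[[0,0,0],[0,0,0]],[[0,0,0],[0,0,0]],[[0,0,0],[0,0,0]],[[0,0,0],[0,0,0]]], hand=0)

```text
time: 16.8
tcp_pos: [0.4815, 0.382, 0.0869]
orientation: [-0.0, -0.706, 0.708, 0.0]
force: [0.2, 0.6, -0.5]
gripper_width: 0.505
finger_force: 0.0
```

>>> servo_tool(plan=[[[0,0,-0.2],[0,0,0]],[[0,0,-0.5],[0,0,0]],[[0,0,-0.9],[0,0,0]],[[0,0,-0.9],[0,0,0]],[[0.5,0,-0.9],[0,0,0]],[[0.5,0,-0.9],[0,0,0]],[[0.5,0,-0.9],[0,0,0]]])

```text
time: 17.5
tcp_pos: [0.4818, 0.3418, 0.1597]
orientation: [0.0, -0.705, 0.709, 0.0]
force: [0.7, -0.3, 0.0]
gripper_width: 0.503
finger_force: 0.0
```

```bash
python3 st.py; python3 look.py k
```

```text
17.5 [0.4818 0.3418 0.1597] drum -0.626 rad 0.0317 Ft(ccw) -0.7 Fr 0.3 Fz 0.0
17.5 [0.4818 0.3418 0.1597] [ 0.66426143 -0.32430751  0.03223773]
cutter [233.  152.8] 0.82 [0.5047 0.322  0.    ]
drum_axis [288.4 168.5] 0.76 [0.4581 0.3238 0.054 ]
crank_knob [259.  267.7] 0.97 [0.4809 0.3842 0.098 ]
lever_pin [358.5  55.3] 0.62 [0.4173 0.2448 0.0745]
pawl_tip [272.7  96.3] 0.62 [0.4706 0.2702 0.054 ]
```

View pics/k.png

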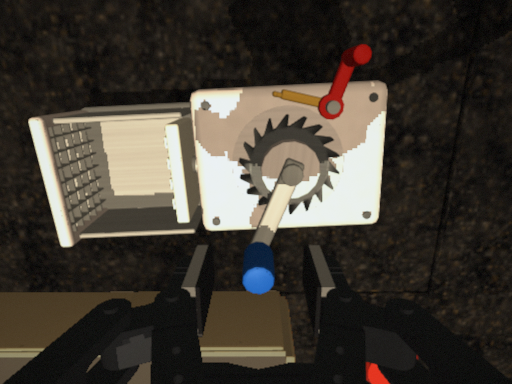

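The ram is home, with the knob at (259,268), which matches the position I released it at. The pawl is clear at (275,95), the lever is still over, and the gripper is free of the knob.

```bash
python3 -c "
from h import *
print(job_done())"
```

```text
the job is handed in; nothing more can be done
None
```

I handed the job in at about 18 s: the lever is over, the pawl is clear, the crank is eased back to about -0.15 rad with the ram resting on its buffer, and the gripper has let go; no verdict came back on handing in.

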